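# Clamp the glued coaster in the cam clamp

### The job

The coaster under the clamp's rubber foot has just been glued and has to be clamped. Set the wooden knob so that the foot just meets the coaster when the cam lever stands straight up, then fold the lever down flat, leave the knob alone once it is folded, and let go. Do not crush the coaster: if the lever bites well before it stands upright, swing it back and ease the knob; and leave the glue bottle, the brush and the spare coaster beside the clamp where they are.

Things in the scene. Friction and masses are not known exactly. Their poses are not given: they have to be found in the camera images.
- clamp: wooden cam clamp fixed to the table. Origin on the table under the axis of foot and knob; x runs along the beam from the foot to the post that carries the lever, z up. Plywood base 260 x 120 x 18 mm, post at x = 125 mm. Beam 40 mm wide, 22 mm thick, top 110 mm above the table with the lever upright. The coaster, 94 mm across, lies under the foot on a packing plate of unknown thickness
- pivot (a point): lever's hinge point, 125 mm along the clamp's x and 127 mm above the table; the hinge axis is the clamp's y
- lever_grip (a point): centre of the lever's wooden crossbar (22 mm thick, 40 mm long, along the clamp's y), 90 mm from the pivot on a 10 mm steel bar. Closed fingers can push it from the foot's side, then down from above. Pushing takes 1 to 2 N while the foot is free, then 0.1 N more for each newton on the foot: with the right setting about 4 N at 0.3 rad, 8 N at 0.6, 8 to 12 N further down
- lever (a joint): 0 = upright, 1.57 = flat, pointing along clamp +x, down to -0.5 = leaning over the beam (so it starts); friction in hinge and cam keeps it where it is left. From upright the cam lowers beam, knob and foot by 5 mm x (sin(angle + 0.12) - 0.12): 2.3 mm at 0.5, 4.4 mm at 1.45, where it goes over centre; at -0.4 they are 2 mm higher
- knob_grip (a point): centre of the knob's bar grip on the beam, axis vertical, on the clamp's z axis, about 146 mm above the table with lever upright and knob at 0. Bar 48 mm long along this point's own x, 13 mm thick along its y, 26 mm tall; under it a round flange of 36 mm
- knob (a joint): 0 to 5.5 rad, growing clockwise seen from above; each rad screws knob and foot 2.5 mm down. Friction 0.38 N m (it stays where it is left); each newton on the foot adds 0.0025 N m when tightening
- foot: square rubber foot, 40 x 40 x 10 mm, origin at the centre of its underside. Gap to the coaster with lever upright and knob at 0: 1.3 to 6.5 mm, unknown. Once they meet, the clamp gives like a spring of 22 N per mm: if they just met at upright, the foot presses with about 100 N when the lever is flat. The coaster is crushed above 145 N
- glue: white glue bottle, 48 mm across, 130 mm tall, beside the clamp; leave alone
- spare_a: another coaster lying flat, 94 mm across, 17 mm thick; leave alone
- brush: small brush lying flat, 160 mm long; leave alone

How it is judged:
By the outcome, as a careful person would: the job done as asked, in the order asked, and still so for the second after the job is handed in, with the robot touching nothing.
It also fails if it takes over 72 s, if anything falls off the work surface, if the arm or the gripper's body presses on something with over 40 N, if the wrist force passes 120 N, or if a joint passes its speed limit or range.

### The arm

A 6-joint arm with a two-finger parallel gripper is mounted at the origin on the work surface. World frame = base frame: x ahead of the robot, y to its left, z up, the work surface at z = 0. Lengths are in mm, angles in rad, forces in N, time in s.
With the tool pointing down it reaches from about 300 to 1000 mm from the base axis. Payload 5.1 kg.
Tool frame: the origin (TCP) lies midway between the tips of the shut fingers; the grasp point (between the pads) lies 19 mm behind it (env.grip_point_offset is the distance from the TCP to the grasp point, in mm); z points along the fingers, y is the line along which they close (so a half turn about z gives the same grasp; the last joint's range is limited). The gripper opens to 95 mm and grips with 3 to 60 N. Pads are 20 mm wide; open, the fingers measure 119 mm over their backs; the gripper's body (75 mm by 180 mm) begins 59 mm behind the grasp point.
Start: joints at [-1.259, 0.124, 1.65, -0, 1.367, -0.083], TCP at [249.973, -599.999, 214.656] pointing down, gripper open.
Joint ranges: [-2.61, 2.61], [-1.02, 2.33], [0.03, 2.71], [-1.35, 4.49], [0.32, 2.68], [-2.91, 2.91]. Speed limits (rad/s): [2.57, 2.57, 3.14, 3.14, 3.14, 3.14].

### API

Orientations are given as [roll, pitch, yaw] about the fixed x, y, z axes, in that order (R = Rz(yaw) Ry(pitch) Rx(roll)).
In Python, from rig import env gives the robot as it stands.
- The arm moves only by the tool send_rows, never from a script. Its argument "commands" is a list of rows, each an object of numbers: "x", "y", "z": the shift along the tool's x, y, z in m; "turn": the turn about the tool's z in rad. In form: [{"x": .., "y": .., "z": .., "turn": ..}, ...]. A call has 1 to 20 rows; each row shifts and turns the commanded pose from where the row before left it, along the tool's axes as they then stand; what a row does not reach is not made up. A row lasts 1/8 s, in which the tool goes at most 62.5 mm and 10.7 degrees, less where a joint would pass 70% of its speed; a pose out of reach is approached as far as the arm can. A call is refused whole if a number of a shift passes 0.0625 or a number of a turn 0.188, either way. A call with a gripper value outside its range is refused whole. "fingers" is the opening, from 0 (shut) to 1 (fully open), set as the call begins (left out, the last holds). The fingers move at their own pace and stop on an object; "force" is the grip in N (left out, the last holds). Time passes only in rows, so rows that do not move let the fingers close. It gives the time, the measured TCP pose, the force, the opening and the grip force at its end, in the units of the state.
- env.get_state(): the state, without advancing time (a new reading comes with each control period).
- env.camera(name): name is "scene" or "top" or "wrist"; returns the picture (400x640x3 uint8, blue, green, red); there is no depth.
- env.camera_model(name): a dict with "fx", "fy", "cx", "cy" (pixels), "rvec" (rotation vector, rad) and "tvec" (3), from world to camera coordinates, as OpenCV has them; the wrist camera has in their place "hand_eye" (4x4, takes a point from camera to tool coordinates, whose origin is the TCP and whose axes are the flange's). Camera axes: x right, y down, z forward; pixel columns grow to the right and rows downward; lengths in mm; the calibration is good to about 2 mm. A picture is of the moment at which its call begins: read the wrist's pose just before it. camera_model takes no time and is no camera call.
- env.sign_off(): hands the job in; it is judged then, once.
Trained networks look in the newest picture that a camera, given by its name, has taken for a name from the list of things; names that differ only in an ending like _2 or _b are one class to them, and where a whole thing is asked for, a point or a joint stands for the part that bears it (a point fixed in the world has none). Each returns a list of dicts, best first, with "p" (0 to 1); they miss things now and then, are a little off and sometimes report something else, mostly with a low value. They report only what shows in the picture. A call takes as long as a camera call.
- env.look_for(camera, thing): "bbox" ([left, top, width, height] in pixels, round what is visible of it).
The state is a dict: "t": time; "joint_positions": joint angles; "joint_velocities": joint speeds; "effort": joint torques, N m; "tool_pos": TCP position; "eef_rot": TCP orientation; "force": force on the tool from outside, world axes, zero at the start; "ft_torque": the same for the moment, N m; "grip_width": finger opening in mm; "grip_force": force on a finger pad.
Only numpy, scipy, OpenCV 4.12 (cv2) and the standard library are available. Lean on these libraries where they do the work, as an engineer would, in place of code of your own. Each camera call takes 0.05 s, during which the arm holds its last target. There are 200 camera calls.

## Working session

There is one attempt and no reset: what is moved stays moved. The work goes in short steps, Python scripts to look and compute and a tool call to move; the robot and the scene stay as the last step left them, time stands still between calls to the robot, and variables do not carry over. Pictures are saved under pics/ and viewed, at most 10 in all, crops included, and the job is handed in when it is done.

Besides the shell and the picture viewer there is one more tool, called after "Request:" as name([rows], argument=value, ...), one row to a line, values as JSON. send_rows: Moves the arm, as the interface text tells. Its arguments: {"type":"object","properties":{"commands":{"type":"array","items":{"type":"object","properties":{"x":{"type":"number"},"y":{"type":"number"},"z":{"type":"number"},"turn":{"type":"number"}}}},"fingers":{"type":"number"},"force":{"type":"number"}},"required":["commands"]}

```bash
ls; mkdir -p pics; python3 - <<'E'
from rig import env
import cv2, numpy as np
s=env.get_state(); print({k:np.round(v,3).tolist() for k,v in s.items()}, env.grip_point_offset)
ims=[env.camera(n) for n in ("scene","top")]
for n,i in zip(("scene","top"),ims):
    cv2.imwrite(f"pics/{n}0.png",i)
    for t in ("clamp","lever_grip","knob_grip","foot","glue","brush","spare_a"):
        print(n,t,[(np.round(d["bbox"]).tolist(),round(d["p"],2)) for d in env.look_for(n,t)[:2]])
E
```

```text
pics
{'t': 0.0, 'joint_positions': [-1.259, 0.124, 1.652, 0.0, 1.367, -0.083], 'joint_velocities': [0.001, 0.001, 0.001, 0.0, 0.0, -0.0], 'effort': [0.001, -41.76, -35.994, 0.078, 0.049, -0.0], 'tool_pos': [249.76, -599.392, 213.38], 'eef_rot': [-3.14, -0.0, 0.395], 'force': [0.799, 0.851, 0.785], 'ft_torque': [-0.012, -0.031, 0.003], 'grip_force': 0.0, 'grip_width': 94.896} 18.8
scene clamp [([289.0, 171.0, 94.0, 112.0], 0.64), ([291.0, 152.0, 35.0, 32.0], 0.37)]
scene lever_grip [([339.0, 185.0, 24.0, 54.0], 0.76)]
scene knob_grip [([258.0, 206.0, 20.0, 51.0], 0.56), ([321.0, 171.0, 16.0, 20.0], 0.46)]
scene foot [([319.0, 197.0, 7.0, 16.0], 0.54)]
scene glue [([259.0, 205.0, 18.0, 49.0], 0.56)]
scene brush [([358.0, 191.0, 40.0, 51.0], 0.78), ([291.0, 150.0, 35.0, 32.0], 0.25)]
scene spare_a [([292.0, 150.0, 34.0, 31.0], 0.84)]
top clamp [([245.0, 199.0, 123.0, 62.0], 0.8)]
top lever_grip [([256.0, 199.0, 32.0, 30.0], 0.92), ([315.0, 142.0, 27.0, 24.0], 0.34)]
top knob_grip [([316.0, 214.0, 26.0, 18.0], 0.62)]
top foot []
top glue [([317.0, 141.0, 25.0, 27.0], 0.79)]
top brush [([266.0, 269.0, 74.0, 25.0], 0.64)]
top spare_a [([385.0, 224.0, 42.0, 47.0], 0.88)]
```

```bash
python3 - <<'E'
import cv2
a=cv2.imread("pics/top0.png")[120:310,230:440]; cv2.imwrite("pics/top0c.png",cv2.resize(a,None,fx=3,fy=3,interpolation=2))
a=cv2.imread("pics/scene0.png")[140:300,230:430]; cv2.imwrite("pics/scene0c.png",cv2.resize(a,None,fx=3.5,fy=3.5,interpolation=2))
from rig import env
for n in("top","scene","wrist"): print(env.camera_model(n))
E
```

```text
{'fx': 508.78144785432676, 'fy': 508.78144785432676, 'cx': 318.4400354827016, 'cy': 193.25173835266958, 'rvec': array([ 2.1218343 , -2.1648515 ,  0.19791101]), 'tvec': array([-106.35327735,  622.2252335 , 1040.86711325])}
{'fx': 437.84178265173534, 'fy': 437.84178265173534, 'cx': 314.36404462128456, 'cy': 201.39791938964083, 'rvec': array([ 0.73034807,  2.73370403, -0.91766859]), 'tvec': array([ 572.85510081,  -78.71491715, 1193.86589889])}
{'fx': 328.20668786198553, 'fy': 328.20668786198553, 'cx': 311.08903666795385, 'cy': 200.53093929760166, 'hand_eye': array([[ 3.66789709e-06, -9.59569711e-01, -2.81471081e-01,
         7.98369688e+01],
       [ 9.99999778e-01, -1.84034140e-04,  6.40426301e-04,
        -2.97186979e-03],
       [-6.66333969e-04, -2.81471021e-01,  9.59569497e-01,
        -1.67992941e+02],
       [ 0.00000000e+00,  0.00000000e+00,  0.00000000e+00,
         1.00000000e+00]])}
```

View pics/top0c.png

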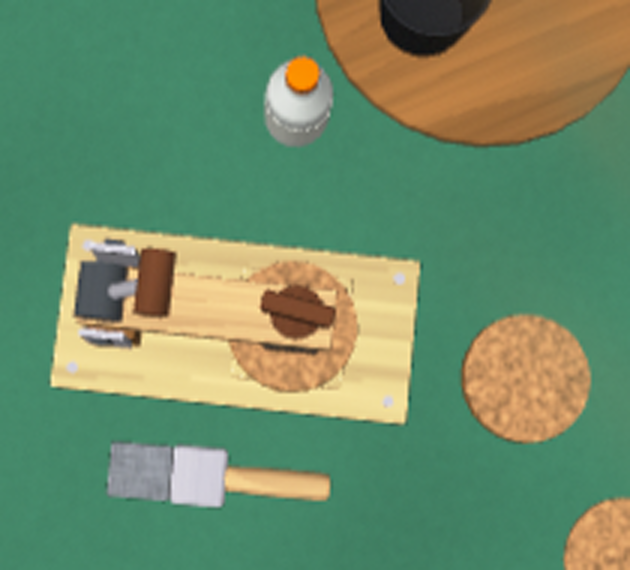

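View pics/scene0c.png

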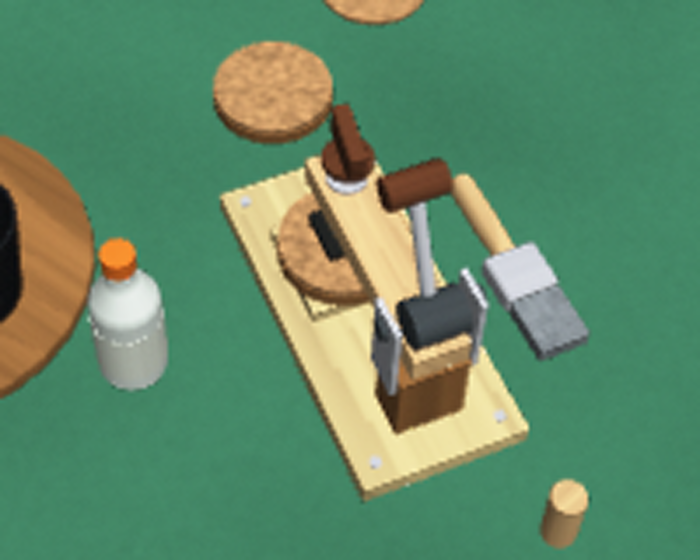

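The top view shows the clamp lying with its post to the left (base corners in the crop at (72,225), (420,262), (407,423), (52,388)). The knob is at (298,310) and the crossbar at (155,282). The scene view confirms the lever leaning over the beam, with the glue and brush standing clear of it.

```bash
cat > h.py <<'E'
from rig import env
import cv2, numpy as np
from scipy.spatial.transform import Rotation as Rn
def cam(n,s=None):
    m=env.camera_model(n); K=np.array([[m['fx'],0,m['cx']],[0,m['fy'],m['cy']],[0,0,1]])
    if n=="wrist":
        s=s or env.get_state(); T=np.eye(4); T[:3,:3]=Rn.from_euler('xyz',s['eef_rot']).as_matrix(); T[:3,3]=s['tool_pos']
        W=np.linalg.inv(T@m['hand_eye']); return K,W[:3,:3],W[:3,3]
    return K,cv2.Rodrigues(m['rvec'])[0],m['tvec']
def back(c,uv,z):
    K,R,t=c; o=-R.T@t; d=R.T@np.linalg.inv(K)@np.array([*uv,1.]); return o+d*(z-o[2])/d[2]
def proj(c,P):
    K,R,t=c; q=K@(R@np.asarray(P,float)+t); return q[:2]/q[2]
E
python3 - <<'E'
from h import *
c=cam("top"); f=lambda u,v,z:back(c,(u/3+230,v/3+120),z).round(1)
cs=[f(*p,18) for p in((72,225),(420,262),(407,423),(52,388))]
print("corners",cs, [np.linalg.norm(cs[i]-cs[(i+1)%4]) for i in range(4)])
k1=f(263,302,161);k2=f(334,314,161);print("knob",f(298,308,161),k1,k2,np.arctan2(*(k2-k1)[[1,0]]))
ax=(cs[0]-cs[1]+cs[3]-cs[2]);ax/=np.linalg.norm(ax);print("xaxis",ax,np.arctan2(ax[1],ax[0]))
print("pivot",f(100,290,140),"lever grip",f(155,282,206))
print("glue",f(303,75,130),"spare",f(527,378,17),"brush",f(110,470,5),f(330,487,10))
c2=cam("scene")
for p in [f(298,308,161)]: print(proj(c2,p))
E
```

```text
corners [array([624.5,  23.1,  18. ]), array([ 592. , -232.9,   18. ]), array([ 474.6, -219. ,   18. ]), array([505.1,  37.6,  18. ])] [np.float64(258.0547422544294), np.float64(118.22000676704428), np.float64(258.406288623168), np.float64(120.27722145111265)]
knob [ 544.4 -136.2  161. ] [ 548.7 -114.   161. ] [ 540.1 -159.1  161. ] -1.7592216018370412
xaxis [0.121985   0.99253194 0.        ] 1.4485067503207936
pivot [561.   -8.2 140. ] lever grip [557.1 -47.6 206. ]
glue [ 705.8 -144.8  130. ] spare [ 505.3 -307.9   17. ] brush [445.7  -2.9   5. ] [ 430.1 -162.3   10. ]
[329.48086652 177.05222938]
```

Request:
send_rows([
  {"turn": -0.172, "z": -0.008},
  {"turn": -0.172, "z": -0.008},
  {"turn": -0.172, "z": -0.008},
  {"turn": -0.172, "z": -0.008},
  {"turn": -0.172, "z": -0.008},
  {"turn": -0.172},
], fingers=0)

```text
schema error: expected keys x, y, z, turn
```

Request:
send_rows([
  {"x": 0.034, "y": 0.014},
  {"x": 0.034, "y": 0.014},
  {"x": 0.034, "y": 0.014},
  {"x": 0.034, "y": 0.014},
  {"x": 0.034, "y": 0.014},
  {"x": 0.034, "y": 0.014},
  {"x": 0.034, "y": 0.014},
  {"x": 0.034, "y": 0.014},
  {"x": 0.034, "y": 0.014},
  {"x": 0.034, "y": 0.014},
  {"x": 0.034, "y": 0.014},
  {"x": 0.034, "y": 0.014},
  {"x": 0.034, "y": 0.014},
  {"x": 0.034, "y": 0.014},
  {"x": 0.034, "y": 0.014},
  {"x": 0.034, "y": 0.014},
  {},
  {},
])

```text
schema error: expected keys x, y, z, turn
```

```bash
python3 - <<'E'
from h import *
s=env.get_state(); print(s['tool_pos'],s['eef_rot'],s['joint_positions'],s['t'])
c=cam("wrist",s); im=env.camera("wrist"); cv2.imwrite("pics/w1.png",im)
for t in ("knob_grip","lever_grip"): print(t,env.look_for("wrist",t)[:2])
print(proj(c,(544.4,-136.2,161)),proj(c,(556,-48,206)))
E
```

```text
[ 249.96410469 -600.02858002  214.7226126 ] [ 3.14147263e+00 -1.35044369e-07  3.94782884e-01] [-1.25863130e+00  1.23732550e-01  1.65026164e+00  1.02504730e-05
  1.36747886e+00 -8.26199265e-02] 0.8
knob_grip []
lever_grip []
[ -643.94593013 -1065.66506722] [-2140.6899759  -2600.73252964]
```

View pics/w1.png

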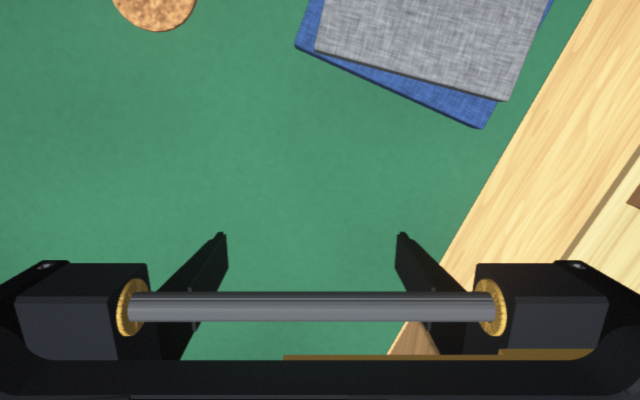

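The calls were refused because every row needs all four keys, so the arm hasn't moved. The wrist picture shows only cloths and a wooden board. The gripper's body hides everything on the tool's -x side, so I will look from the foot's side of the knob.

Request:
send_rows([
  {"x": 0, "y": 0, "z": -0.007, "turn": -0.172},
  {"x": 0, "y": 0, "z": -0.007, "turn": -0.172},
  {"x": 0, "y": 0, "z": -0.007, "turn": -0.172},
  {"x": 0, "y": 0, "z": -0.007, "turn": -0.172},
  {"x": 0, "y": 0, "z": -0.007, "turn": -0.172},
  {"x": 0, "y": 0, "z": 0, "turn": -0.172},
], fingers=0)

```text
t: 1.7
tool_pos: [250.1, -600.4, 250.6]
eef_rot: [3.141, 0.001, 1.432]
force: [-0.1, 0.0, -0.3]
grip_width: 40.6
grip_force: 0.0
```

Request:
send_rows([
  {"x": 0.033, "y": 0.016, "z": 0, "turn": 0},
  {"x": 0.033, "y": 0.016, "z": 0, "turn": 0},
  {"x": 0.033, "y": 0.016, "z": 0, "turn": 0},
  {"x": 0.033, "y": 0.016, "z": 0, "turn": 0},
  {"x": 0.033, "y": 0.016, "z": 0, "turn": 0},
  {"x": 0.033, "y": 0.016, "z": 0, "turn": 0},
  {"x": 0.033, "y": 0.016, "z": 0, "turn": 0},
  {"x": 0.033, "y": 0.016, "z": 0, "turn": 0},
  {"x": 0.033, "y": 0.016, "z": 0, "turn": 0},
  {"x": 0.033, "y": 0.016, "z": 0, "turn": 0},
  {"x": 0.033, "y": 0.016, "z": 0, "turn": 0},
  {"x": 0.033, "y": 0.016, "z": 0, "turn": 0},
  {"x": 0.033, "y": 0.016, "z": 0, "turn": 0},
  {"x": 0.033, "y": 0.016, "z": 0, "turn": 0},
  {"x": 0, "y": 0, "z": 0, "turn": 0},
  {"x": 0, "y": 0, "z": 0, "turn": 0},
])

```text
t: 3.7
tool_pos: [537.7, -175.2, 249.6]
eef_rot: [-3.141, 0.0, 1.427]
force: [0.1, 1.0, -0.1]
grip_width: 0.3
grip_force: 0.0
```

```bash
python3 - <<'E'
from h import *
s=env.get_state(); print(s['tool_pos'],s['eef_rot'],s['joint_positions'],s['t'])
c=cam("wrist",s); im=env.camera("wrist"); cv2.imwrite("pics/w2.png",im)
for t in ("knob_grip","lever_grip"): print(t,env.look_for("wrist",t)[:2])
print(proj(c,(544.4,-136.2,161)),proj(c,(556,-48,206)))
E
```

```text
[ 537.69550294 -175.22327622  249.61469937] [-3.14128160e+00  4.28474626e-04  1.42695323e+00] [-4.09690593e-01 -8.21157428e-02  1.80082967e+00 -5.00596257e-04
  1.42306630e+00 -2.65773695e-01] 3.7
knob_grip [{'bbox': [294.9, 121.9, 38.3, 62.9], 'p': 0.89}]
lever_grip [{'bbox': [275.1, 2.1, 72.3, 31.1], 'p': 0.59}, {'bbox': [191.5, 30.6, 45.7, 143.0], 'p': 0.26}]
[312.04408063 157.31717421] [310.36556951  15.73117818]
```

View pics/w2.png

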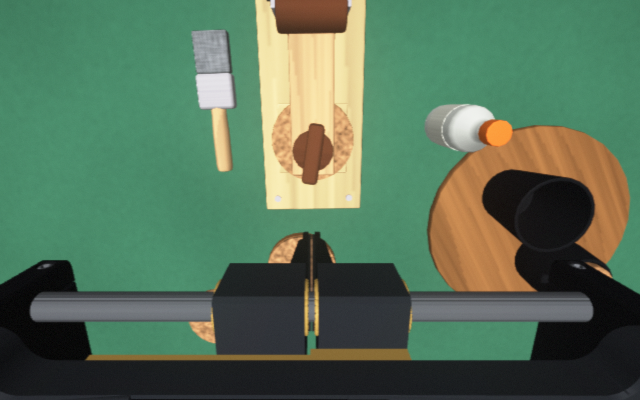

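The knob bar runs from (311,184) to (316,124) and the crossbar is centred at (311,16). Both agree with the projected estimates.

```bash
python3 - <<'E'
from h import *
s=env.get_state();c=cam("wrist",s)
a=back(c,(310.5,183),161);b=back(c,(316.5,125),161);d=b-a;print(a,b,(a+b)/2,np.linalg.norm(d),np.arctan2(d[1],d[0]))
cs=[back(c,p,18) for p in((266,209),(360,209))];print(cs)
f=back(c,(312,33),200);print("bar foot-side low edge",f, (f-np.array([544.4,-136.2,0]))@[.122,.9925,0])
E
```

```text
[ 540.06589734 -157.05310029  161.        ] [ 551.20231949 -112.75753502  161.        ] [ 545.63410842 -134.90531766  161.        ] 45.67402983080013 1.3244894725569805
[array([ 473.65077064, -216.0640351 ,   18.        ]), array([ 592.60655393, -233.48282546,   18.        ])]
bar foot-side low edge [555.80649954 -56.51160017 200.        ] 80.48232977889501
```

Request:
send_rows([
  {"x": 0.03, "y": 0, "z": 0.01, "turn": 0},
  {"x": 0.03, "y": 0, "z": 0.015, "turn": 0},
  {"x": 0.03, "y": 0, "z": 0.015, "turn": 0},
  {"x": 0, "y": 0, "z": 0.01, "turn": 0},
  {"x": 0, "y": 0, "z": 0, "turn": 0},
])

```text
t: 4.47
tool_pos: [550.2, -86.7, 198.7]
eef_rot: [-3.14, 0.0, 1.426]
force: [0.8, -0.3, 1.1]
grip_width: 0.5
grip_force: 0.0
```

Request:
send_rows([
  {"x": 0.008, "y": 0, "z": 0, "turn": 0},
  {"x": 0.008, "y": 0, "z": 0, "turn": 0},
  {"x": 0.007, "y": 0, "z": 0, "turn": 0},
  {"x": 0.007, "y": 0, "z": 0, "turn": 0},
  {"x": 0.007, "y": 0, "z": 0, "turn": 0},
  {"x": 0.007, "y": 0, "z": 0, "turn": 0},
  {"x": 0.006, "y": 0, "z": 0, "turn": 0},
  {"x": 0.003, "y": 0, "z": 0, "turn": 0},
  {"x": 0, "y": 0, "z": 0, "turn": 0},
  {"x": 0, "y": 0, "z": 0, "turn": 0},
])

```text
t: 5.72
tool_pos: [558.1, -32.9, 198.9]
eef_rot: [-3.14, -0.001, 1.427]
force: [0.3, -0.8, 1.0]
grip_width: 0.6
grip_force: 0.5
```

```bash
python3 - <<'E'
from h import *
s=env.get_state();print(s['tool_pos'],s['force'],s['ft_torque'],s['t']);
p=s['tool_pos']; print("clamp x",(p-[545,-135.5,0])@[.125,.992,0])
im=env.camera("scene")[140:260,280:430]; cv2.imwrite("pics/s2.png",cv2.resize(im,None,fx=4,fy=4,interpolation=2))
E
```

```text
[558.09515763 -32.86725088 198.91147365] [ 0.26738469 -0.75890784  0.98751027] [-0.14121728 -0.10620082  0.03741691] 5.725
clamp x 103.44858183053434
```

View pics/s2.png

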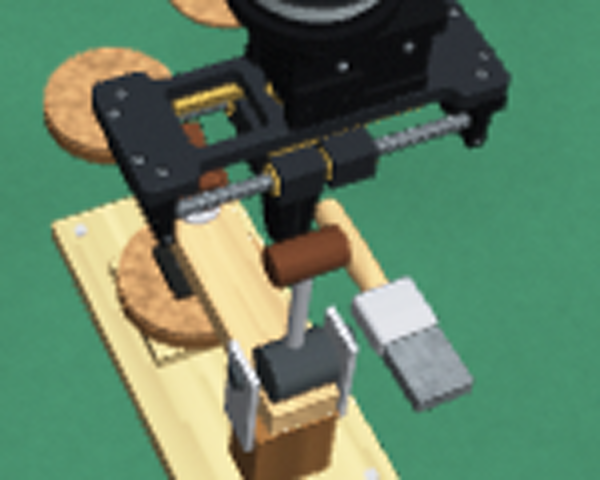

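The crossbar now stands directly over the hinge with the fingers just touching it, and the force is about 1 N, so the foot is free. Next is the knob.

Request:
send_rows([
  {"x": -0.02, "y": 0, "z": 0, "turn": 0},
  {"x": -0.03, "y": 0.002, "z": -0.02, "turn": 0.04},
  {"x": -0.03, "y": 0, "z": -0.01, "turn": 0.04},
  {"x": -0.023, "y": 0, "z": 0, "turn": 0},
  {"x": 0, "y": 0, "z": 0, "turn": 0},
  {"x": 0, "y": 0, "z": 0, "turn": 0},
], fingers=0.6, force=55)

```text
t: 6.52
tool_pos: [542.3, -135.1, 229.1]
eef_rot: [-3.141, -0.001, 1.346]
force: [-0.2, -0.9, -0.6]
grip_width: 54.2
grip_force: 0.0
```

```bash
python3 - <<'E'
from h import *
s=env.get_state();print(s['tool_pos'],s['eef_rot'],s['ft_torque'],s['t'],s['grip_width'])
c=cam("wrist",s); im=env.camera("wrist")[100:400,160:480]; cv2.imwrite("pics/w3.png",cv2.resize(im,None,fx=2,fy=2))
print(proj(c,(545,-135.5,160)),env.look_for("wrist","knob_grip")[:2])
E
```

```text
[ 542.31446711 -135.05656042  229.08858543] [-3.14057649e+00 -7.43679840e-04  1.34631329e+00] [-0.03869659 -0.10562851 -0.01159669] 6.525 54.224100122279225
[314.33534092 213.04019434] [{'bbox': [292.7, 179.1, 44.2, 61.1], 'p': 0.65}]
```

View pics/w3.png

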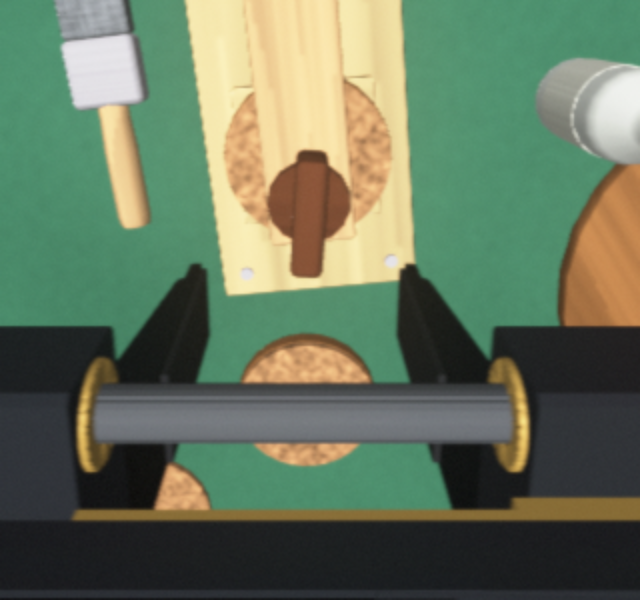

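The bar's top face runs from (316,182) to (313,236), almost along the tool's x axis. A 2-3 mm shift and a 0.03 rad turn will centre it.

Request:
send_rows([
  {"x": 0.002, "y": 0.003, "z": 0.03, "turn": 0.03},
  {"x": 0, "y": 0, "z": 0.03, "turn": 0},
  {"x": 0, "y": 0, "z": 0.02, "turn": 0},
  {"x": 0, "y": 0, "z": 0.011, "turn": 0},
  {"x": 0, "y": 0, "z": 0, "turn": 0},
  {"x": 0, "y": 0, "z": 0, "turn": 0},
])

```text
t: 7.38
tool_pos: [546.9, -134.0, 139.9]
eef_rot: [3.14, 0.0, 1.317]
force: [0.1, 0.2, 0.5]
grip_width: 57.0
grip_force: 0.0
```

Request:
send_rows([
  {"x": 0, "y": 0, "z": 0, "turn": 0},
  {"x": 0, "y": 0, "z": 0, "turn": 0},
  {"x": 0, "y": 0, "z": 0, "turn": 0},
  {"x": 0, "y": 0, "z": 0, "turn": 0},
  {"x": 0, "y": 0, "z": 0, "turn": 0},
  {"x": 0, "y": 0, "z": 0, "turn": 0},
], fingers=0, force=55)

```text
t: 8.12
tool_pos: [545.4, -133.6, 138.6]
eef_rot: [-3.14, -0.0, 1.316]
force: [-4.2, 0.4, 2.5]
grip_width: 12.6
grip_force: 54.8
```

```bash
python3 - <<'E'
from h import *
s=env.get_state();print(s['tool_pos'],s['eef_rot'],s['force'],s['ft_torque'],s['t'],s['grip_width'],s['grip_force'],s['joint_positions'])
E
```

```text
[ 545.4135087  -133.61523184  138.63215704] [-3.13973979e+00 -2.17269460e-04  1.31590871e+00] [-4.17190724  0.4366956   2.4530528 ] [ 0.15763373  0.57882253 -0.38475865] 8.125 12.59476621378688 54.83651340007782 [-3.35880019e-01 -9.26423976e-03  1.92067996e+00  7.06696929e-05
  1.23204130e+00 -8.10161533e-02]
```

```bash
cat > r.py <<'E'
from h import *
s=env.get_state();print(round(s['t'],2),s['tool_pos'].round(1),"yaw",round(s['eef_rot'][2],3),"F",np.round(s['force'],1),"Tq",np.round(s['ft_torque'],3),"j6",round(s['joint_positions'][5],3),"tau6",round(s['effort'][5],3))
E
```

Request:
send_rows([
  {"x": 0, "y": -0.001, "z": 0, "turn": 0.1},
  {"x": 0, "y": 0, "z": 0.0005, "turn": 0.1},
])

```text
t: 8.38
tool_pos: [545.5, -133.7, 138.3]
eef_rot: [3.14, 0.0, 1.115]
force: [-0.5, -0.5, 0.6]
grip_width: 12.7
grip_force: 55.0
```

```bash
python3 r.py
```

```text
8.38 [ 545.5 -133.7  138.3] yaw 1.115 F [-0.5 -0.5  0.6] Tq [-0.071 -0.072  0.423] j6 0.12 tau6 -0.268
```

Request:
send_rows([
  {"x": 0, "y": 0, "z": 0, "turn": 0.1},
  {"x": 0, "y": 0, "z": 0.0005, "turn": 0.1},
])

```text
t: 8.62
tool_pos: [545.7, -133.9, 137.8]
eef_rot: [3.139, -0.0, 0.915]
force: [-0.0, -0.3, 0.0]
grip_width: 12.8
grip_force: 55.0
```

```bash
python3 r.py
```

```text
8.62 [ 545.7 -133.9  137.8] yaw 0.915 F [-0.  -0.3  0. ] Tq [-0.193 -0.163  0.358] j6 0.32 tau6 -0.263
```

Request:
send_rows([
  {"x": 0, "y": 0, "z": 0, "turn": 0.1},
  {"x": 0, "y": 0, "z": 0.0005, "turn": 0.1},
])

```text
t: 8.88
tool_pos: [545.9, -134.1, 137.3]
eef_rot: [3.139, -0.001, 0.715]
force: [1.0, -2.7, -0.2]
grip_width: 12.6
grip_force: 55.0
```

```bash
python3 r.py;sleep 0.1; python3 r.py
```

```text
8.88 [ 545.9 -134.1  137.3] yaw 0.715 F [ 1.  -2.7 -0.2] Tq [-0.271 -0.243  0.378] j6 0.52 tau6 -0.26
8.88 [ 545.9 -134.1  137.3] yaw 0.715 F [ 1.  -2.7 -0.2] Tq [-0.271 -0.243  0.378] j6 0.52 tau6 -0.26
```

Request:
send_rows([
  {"x": 0, "y": 0, "z": 0, "turn": 0.1},
  {"x": 0, "y": 0, "z": 0.0005, "turn": 0.1},
])

```text
t: 9.12
tool_pos: [546.1, -134.3, 136.9]
eef_rot: [3.138, -0.001, 0.515]
force: [1.2, -1.7, -0.7]
grip_width: 13.1
grip_force: 55.1
```

```bash
python3 r.py
```

```text
9.12 [ 546.1 -134.3  136.9] yaw 0.515 F [ 1.2 -1.7 -0.7] Tq [-0.455 -0.447  0.418] j6 0.72 tau6 -0.258
```

Request:
send_rows([
  {"x": 0, "y": 0, "z": 0, "turn": 0.1},
  {"x": 0, "y": 0, "z": 0.0005, "turn": 0.1},
])

```text
t: 9.38
tool_pos: [546.2, -134.6, 136.3]
eef_rot: [3.138, -0.002, 0.315]
force: [2.1, -2.9, -1.5]
grip_width: 12.7
grip_force: 55.1
```

```bash
python3 r.py
```

```text
9.38 [ 546.2 -134.6  136.3] yaw 0.315 F [ 2.1 -2.9 -1.5] Tq [-0.57  -0.365  0.363] j6 0.92 tau6 -0.256
```

Request:
send_rows([
  {"x": 0, "y": 0, "z": 0, "turn": 0.1},
  {"x": 0, "y": 0, "z": 0.0005, "turn": 0.1},
])

```text
t: 9.62
tool_pos: [546.3, -134.9, 136.0]
eef_rot: [3.138, -0.003, 0.115]
force: [2.0, -2.8, -0.1]
grip_width: 12.3
grip_force: 55.1
```

```bash
python3 r.py
```

```text
9.62 [ 546.3 -134.9  136. ] yaw 0.115 F [ 2.  -2.8 -0.1] Tq [-0.705 -0.317  0.386] j6 1.12 tau6 -0.244
```

Request:
send_rows([
  {"x": 0, "y": 0, "z": 0, "turn": 0.1},
  {"x": 0, "y": 0, "z": 0.0005, "turn": 0.1},
])

```text
t: 9.88
tool_pos: [546.3, -135.1, 135.9]
eef_rot: [3.138, -0.003, -0.085]
force: [0.4, -2.7, 1.9]
grip_width: 12.6
grip_force: 55.1
```

```bash
python3 r.py
```

```text
9.88 [ 546.3 -135.1  135.9] yaw -0.085 F [ 0.4 -2.7  1.9] Tq [-0.737 -0.136  0.435] j6 1.32 tau6 -0.216
```

Request:
send_rows([
  {"x": 0, "y": 0, "z": 0, "turn": 0.1},
  {"x": 0, "y": 0, "z": 0.0005, "turn": 0.1},
])

```text
t: 10.12
tool_pos: [546.2, -135.4, 135.7]
eef_rot: [3.138, -0.004, -0.284]
force: [-0.7, -4.0, 3.1]
grip_width: 12.3
grip_force: 55.1
```

```bash
python3 r.py
```

```text
10.12 [ 546.2 -135.4  135.7] yaw -0.284 F [-0.7 -4.   3.1] Tq [-0.879  0.077  0.477] j6 1.52 tau6 -0.188
```

Request:
send_rows([
  {"x": 0, "y": 0, "z": 0, "turn": 0.1},
  {"x": 0, "y": 0, "z": 0.0005, "turn": 0.1},
])

```text
t: 10.38
tool_pos: [546.2, -135.6, 135.6]
eef_rot: [3.138, -0.005, -0.484]
force: [-1.8, -5.3, 4.7]
grip_width: 12.8
grip_force: 55.1
```

```bash
python3 r.py
```

```text
10.38 [ 546.2 -135.6  135.6] yaw -0.484 F [-1.8 -5.3  4.7] Tq [-0.92   0.327  0.475] j6 1.72 tau6 -0.161
```

After contact, the wrist torque, joint-6 torque and vertical force all rise at the expected 0.14 N m/rad. The knee is at yaw ≈ 0.19. I'll back off past it to about 0.45, then come up to it again in the tightening sense.

Request:
send_rows([
  {"x": 0, "y": 0, "z": -0.0003, "turn": -0.104},
  {"x": 0, "y": 0, "z": -0.0003, "turn": -0.104},
  {"x": 0, "y": 0, "z": -0.0003, "turn": -0.104},
  {"x": 0, "y": 0, "z": -0.0003, "turn": -0.104},
  {"x": 0, "y": 0, "z": -0.0003, "turn": -0.104},
  {"x": 0, "y": 0, "z": -0.0003, "turn": -0.104},
  {"x": 0, "y": 0, "z": -0.0003, "turn": -0.104},
  {"x": 0, "y": 0, "z": -0.0003, "turn": -0.104},
  {"x": 0, "y": 0, "z": -0.0003, "turn": -0.104},
])

```text
t: 11.5
tool_pos: [546.1, -134.4, 136.7]
eef_rot: [3.139, -0.002, 0.455]
force: [3.1, -2.6, -3.1]
grip_width: 12.8
grip_force: 54.8
```

```bash
python3 r.py
```

```text
11.5 [ 546.1 -134.4  136.7] yaw 0.455 F [ 3.1 -2.6 -3.1] Tq [-0.423 -0.542 -0.358] j6 0.779 tau6 0.297
```

Request:
send_rows([
  {"x": 0, "y": 0, "z": 0.0002, "turn": 0.08},
  {"x": 0, "y": 0, "z": 0.0002, "turn": 0.08},
])

```text
t: 11.75
tool_pos: [546.2, -134.6, 136.4]
eef_rot: [3.138, -0.002, 0.292]
force: [2.7, -2.9, -1.8]
grip_width: 12.7
grip_force: 55.1
```

```bash
python3 r.py
```

```text
11.75 [ 546.2 -134.6  136.4] yaw 0.292 F [ 2.7 -2.9 -1.8] Tq [-0.586 -0.543  0.391] j6 0.943 tau6 -0.125
```

Request:
send_rows([
  {"x": 0, "y": 0, "z": 0.0001, "turn": 0.05},
  {"x": 0, "y": 0, "z": 0.0001, "turn": 0.05},
  {"x": 0, "y": 0, "z": 0, "turn": 0},
])

```text
t: 12.12
tool_pos: [546.2, -134.7, 136.2]
eef_rot: [3.138, -0.002, 0.194]
force: [4.2, -4.8, -3.1]
grip_width: 12.8
grip_force: 55.0
```

```bash
python3 r.py
```

```text
12.12 [ 546.2 -134.7  136.2] yaw 0.194 F [ 4.2 -4.8 -3.1] Tq [-0.841 -0.684  0.303] j6 1.041 tau6 0.358
```

Request:
send_rows([
  {"x": 0, "y": 0, "z": 0, "turn": 0},
  {"x": 0, "y": 0, "z": 0, "turn": 0},
  {"x": 0, "y": 0, "z": 0, "turn": 0},
  {"x": 0, "y": 0, "z": 0, "turn": 0},
], fingers=0.6)

```text
t: 12.62
tool_pos: [545.0, -133.4, 136.3]
eef_rot: [-3.141, 0.0, 0.193]
force: [0.1, 0.2, 0.1]
grip_width: 46.9
grip_force: 0.0
```

Request:
send_rows([
  {"x": 0, "y": 0, "z": -0.03, "turn": 0},
  {"x": 0, "y": 0, "z": -0.03, "turn": 0},
  {"x": 0, "y": 0, "z": -0.03, "turn": -0.17},
  {"x": 0, "y": 0, "z": 0, "turn": -0.18},
  {"x": 0, "y": 0, "z": 0, "turn": -0.18},
  {"x": 0, "y": 0, "z": 0, "turn": -0.18},
  {"x": 0, "y": 0, "z": 0, "turn": -0.18},
  {"x": 0, "y": 0, "z": 0, "turn": -0.18},
  {"x": 0, "y": 0, "z": 0, "turn": -0.18},
  {"x": 0, "y": 0, "z": 0, "turn": 0},
  {"x": 0, "y": 0, "z": 0, "turn": 0},
], fingers=0)

```text
t: 14.0
tool_pos: [545.1, -133.5, 226.3]
eef_rot: [3.142, -0.0, 1.44]
force: [0.1, -0.5, -0.3]
grip_width: 0.3
grip_force: 0.0
```

```bash
python3 r.py
```

```text
14.0 [ 545.1 -133.5  226.3] yaw 1.44 F [ 0.1 -0.5 -0.3] Tq [-0.005 -0.115  0.016] j6 -0.205 tau6 0.006
```

Request:
send_rows([
  {"x": 0.03, "y": 0, "z": 0, "turn": 0},
  {"x": 0.03, "y": 0, "z": 0, "turn": 0},
  {"x": 0.02, "y": 0, "z": 0, "turn": 0},
  {"x": 0, "y": 0, "z": 0.021, "turn": 0},
  {"x": 0.01, "y": 0, "z": 0, "turn": 0},
  {"x": 0.008, "y": 0, "z": 0, "turn": 0},
  {"x": 0, "y": 0, "z": 0, "turn": 0},
])

```text
t: 14.88
tool_pos: [557.9, -36.2, 205.6]
eef_rot: [3.141, 0.0, 1.443]
force: [-0.1, 0.0, -1.1]
grip_width: 0.4
grip_force: 0.0
```

Request:
send_rows([
  {"x": 0.006, "y": 0, "z": 0, "turn": 0},
  {"x": 0.006, "y": 0, "z": 0.0005, "turn": 0},
  {"x": 0.006, "y": 0, "z": 0.0005, "turn": 0},
])

```text
t: 15.25
tool_pos: [560.4, -20.0, 206.1]
eef_rot: [3.14, 0.004, 1.442]
force: [-2.5, -6.1, 6.3]
grip_width: 0.4
grip_force: 3.4
```

```bash
python3 r.py
```

```text
15.25 [560.4 -20.  206.1] yaw 1.442 F [-2.5 -6.1  6.3] Tq [-1.124  0.353 -0.02 ] j6 -0.0 tau6 -0.052
```

Request:
send_rows([
  {"x": 0.005, "y": 0, "z": 0.0005, "turn": 0},
  {"x": 0.005, "y": 0, "z": 0.0005, "turn": 0},
  {"x": 0.004, "y": 0, "z": 0.0005, "turn": 0},
])

```text
t: 15.62
tool_pos: [562.2, -6.7, 204.7]
eef_rot: [3.139, 0.005, 1.442]
force: [-3.2, -7.9, 5.2]
grip_width: 0.7
grip_force: 3.8
```

```bash
python3 r.py
```

```text
15.62 [562.2  -6.7 204.7] yaw 1.442 F [-3.2 -7.9  5.2] Tq [-1.384  0.36   0.023] j6 0.025 tau6 -0.024
```

The push force is higher than the table predicts for this angle. I'll hold still and read it statically before going on.

Request:
send_rows([
  {"x": 0, "y": 0, "z": 0, "turn": 0},
  {"x": 0, "y": 0, "z": 0, "turn": 0},
  {"x": 0, "y": 0, "z": 0, "turn": 0},
])

```text
t: 16.0
tool_pos: [562.2, -6.1, 204.5]
eef_rot: [3.139, 0.003, 1.442]
force: [-2.0, -6.2, 5.6]
grip_width: 0.4
grip_force: 3.0
```

```bash
python3 r.py; python3 - <<'E'
from h import *
im=env.camera("scene")[150:270,280:430]; cv2.imwrite("pics/s3.png",cv2.resize(im,None,fx=4,fy=4,interpolation=2))
E
```

```text
16.0 [562.2  -6.1 204.5] yaw 1.442 F [-2.  -6.2  5.6] Tq [-1.045  0.217  0.009] j6 0.025 tau6 0.013
```

View pics/s3.png

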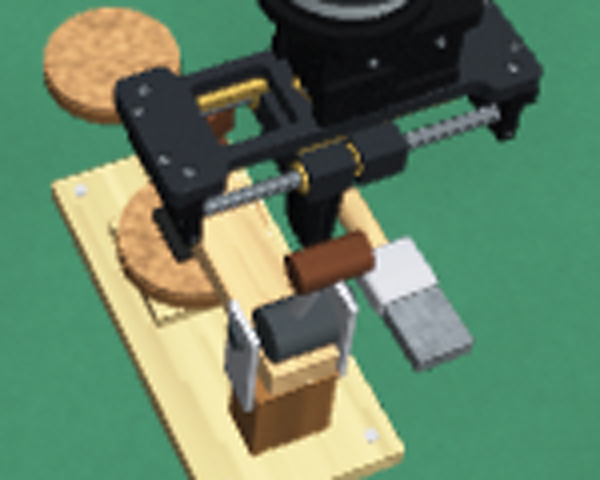

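```bash
python3 - <<'E'
from h import *
c=cam("scene");o=np.array([545.3,-135,0]);x=np.array([.125,.992,0])
print("s2 seen 357,203.7; s3 seen 362.8,215.5; pivot",proj(c,o+125*x+[0,0,127]))
for a in (-.5,-.4,-.2,-.1,0,.1,.2,.3,.4,.5): print(a,proj(c,o+(125+90*np.sin(a))*x+[0,0,127+90*np.cos(a)]).round(1))
E
```

```text
s2 seen 357,203.7; s3 seen 362.8,215.5; pivot [352.88540813 229.51103552]
-0.5 [346.4 191.6]
-0.4 [348.3 193.3]
-0.2 [352.2 198. ]
-0.1 [354.2 200.9]
0 [356.2 204.1]
0.1 [358.2 207.6]
0.2 [360.2 211.5]
0.3 [362.1 215.5]
0.4 [363.9 219.7]
0.5 [365.7 224.1]
```

The picture puts the lever at 0.30 rad, but the force there is about 7 N instead of 4. That could mean the foot is too tight, so I'll swing the lever back past upright and measure cleanly where it bites, as the task allows.

Request:
send_rows([
  {"x": -0.008, "y": 0, "z": 0, "turn": 0},
  {"x": 0, "y": 0, "z": -0.036, "turn": 0},
  {"x": 0.034, "y": 0, "z": 0, "turn": 0},
  {"x": 0.034, "y": 0, "z": 0, "turn": 0},
  {"x": 0, "y": 0, "z": 0.036, "turn": 0},
  {"x": 0, "y": 0, "z": 0, "turn": 0},
])

```text
t: 16.8
tool_pos: [567.0, 55.4, 199.1]
eef_rot: [-3.134, 0.0, 1.443]
force: [-0.1, -0.3, -0.8]
grip_width: 0.3
grip_force: 0.0
```

```bash
python3 r.py; python3 - <<'E'
from h import *
im=env.camera("top"); im=im[180:280,230:380]; cv2.imwrite("pics/t3.png",cv2.resize(im,None,fx=5,fy=5,interpolation=2))
E
```

```text
16.8 [567.   55.4 199.1] yaw 1.443 F [-0.1 -0.3 -0.8] Tq [-0.089 -0.08   0.059] j6 0.13 tau6 0.003
```

View pics/t3.png

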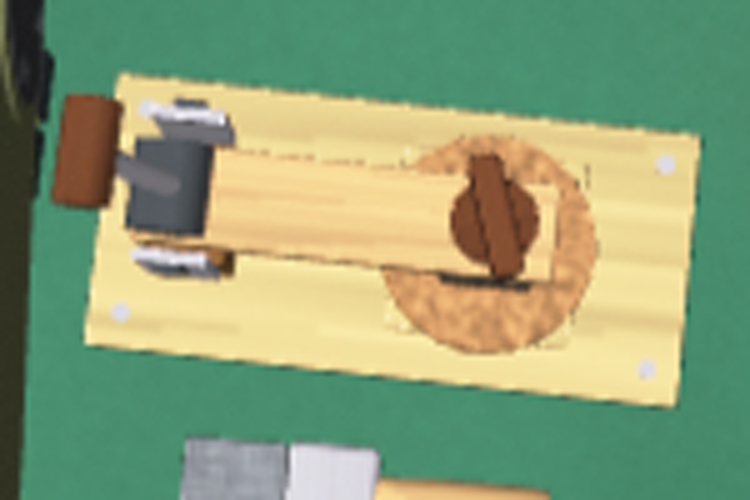

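The knob bar is now at yaw 0.197, so it stayed where it was set (the target was 0.19). Now I'll swing the lever back.

Request:
send_rows([
  {"x": -0.01, "y": 0, "z": 0, "turn": 0},
  {"x": -0.01, "y": 0, "z": 0, "turn": 0},
  {"x": -0.01, "y": 0, "z": -0.001, "turn": 0},
  {"x": -0.01, "y": 0, "z": -0.001, "turn": 0},
  {"x": -0.01, "y": 0, "z": 0, "turn": 0},
  {"x": -0.01, "y": 0, "z": 0, "turn": 0},
  {"x": -0.009, "y": 0, "z": 0, "turn": 0},
  {"x": -0.007, "y": 0, "z": 0, "turn": 0},
  {"x": 0, "y": 0, "z": 0, "turn": 0},
  {"x": 0.008, "y": 0, "z": -0.02, "turn": 0},
  {"x": 0, "y": 0, "z": -0.024, "turn": 0},
  {"x": -0.034, "y": 0, "z": 0, "turn": 0},
  {"x": -0.034, "y": 0, "z": 0, "turn": 0},
  {"x": 0, "y": 0, "z": 0.03, "turn": 0},
  {"x": 0, "y": 0, "z": 0.012, "turn": 0},
  {"x": 0, "y": 0, "z": 0, "turn": 0},
])

```text
t: 18.85
tool_pos: [551.5, -79.4, 206.3]
eef_rot: [-3.14, 0.0, 1.444]
force: [0.5, -1.1, -0.3]
grip_width: 0.2
grip_force: 0.0
```

```bash
python3 r.py
```

```text
18.85 [551.5 -79.4 206.3] yaw 1.444 F [ 0.5 -1.1 -0.3] Tq [-0.05  -0.082 -0.05 ] j6 -0.112 tau6 0.002
```

Request:
send_rows([
  {"x": 0.007, "y": 0, "z": 0.006, "turn": 0},
  {"x": 0.006, "y": 0, "z": 0, "turn": 0},
  {"x": 0.006, "y": 0, "z": 0, "turn": 0},
  {"x": 0.006, "y": 0, "z": 0, "turn": 0},
])

```text
t: 19.35
tool_pos: [556.2, -56.4, 203.2]
eef_rot: [3.138, 0.004, 1.443]
force: [-1.4, -5.8, 5.4]
grip_width: -0.0
grip_force: 2.8
```

Request:
send_rows([
  {"x": 0.006, "y": 0, "z": 0, "turn": 0},
])

```text
t: 19.48
tool_pos: [557.1, -50.3, 203.2]
eef_rot: [3.138, 0.003, 1.443]
force: [0.0, -5.2, 4.0]
grip_width: 0.6
grip_force: 2.5
```

Request:
send_rows([
  {"x": 0.006, "y": 0, "z": 0, "turn": 0},
])

```text
t: 19.6
tool_pos: [557.8, -44.0, 202.8]
eef_rot: [3.138, 0.002, 1.443]
force: [-0.2, -4.4, 4.3]
grip_width: 0.3
grip_force: 2.3
```

Request:
send_rows([
  {"x": 0.006, "y": 0, "z": 0, "turn": 0},
])

```text
t: 19.73
tool_pos: [558.1, -37.5, 201.9]
eef_rot: [3.139, 0.001, 1.443]
force: [-0.8, -4.0, 4.1]
grip_width: 0.5
grip_force: 2.1
```

Request:
send_rows([
  {"x": 0.006, "y": 0, "z": 0, "turn": 0},
])

```text
t: 19.85
tool_pos: [558.5, -31.2, 201.2]
eef_rot: [3.141, 0.0, 1.443]
force: [-1.2, -3.9, 3.4]
grip_width: 0.6
grip_force: 2.4
```

Request:
send_rows([
  {"x": 0.006, "y": 0, "z": 0, "turn": 0},
])

```text
t: 19.98
tool_pos: [559.1, -25.5, 201.0]
eef_rot: [3.141, 0.001, 1.443]
force: [-0.3, -5.9, 5.4]
grip_width: 0.3
grip_force: 2.9
```

Request:
send_rows([
  {"x": 0.006, "y": 0, "z": 0.0005, "turn": 0},
])

```text
t: 20.1
tool_pos: [559.9, -19.8, 200.8]
eef_rot: [3.141, 0.002, 1.443]
force: [-0.3, -5.7, 6.2]
grip_width: 0.3
grip_force: 3.5
```

Request:
send_rows([
  {"x": 0.006, "y": 0, "z": 0.0005, "turn": 0},
])

```text
t: 20.23
tool_pos: [560.7, -14.1, 200.4]
eef_rot: [3.141, 0.002, 1.443]
force: [-1.7, -7.4, 6.3]
grip_width: 0.4
grip_force: 3.8
```

The push force stays flat at about 4 N (pad friction included) up to upright, then rises from about there (TCP 105 mm along the clamp). So the foot meets the coaster at upright and the knob setting is right. I'll fold the lever down now.

Request:
send_rows([
  {"x": 0.006, "y": 0, "z": 0.0005, "turn": 0},
  {"x": 0.006, "y": 0, "z": 0.0005, "turn": 0},
  {"x": 0.006, "y": 0, "z": 0.001, "turn": 0},
  {"x": 0.006, "y": 0, "z": 0.001, "turn": 0},
  {"x": 0.006, "y": 0, "z": 0.001, "turn": 0},
  {"x": 0.006, "y": 0, "z": 0.001, "turn": 0},
  {"x": 0.005, "y": 0, "z": 0.001, "turn": 0},
])

```text
t: 21.1
tool_pos: [564.6, 20.9, 189.9]
eef_rot: [-3.139, 0.015, 1.442]
force: [4.1, -21.8, -12.2]
grip_width: 0.6
grip_force: 10.3
```

```bash
python3 r.py; python3 - <<'E'
from h import *
p=env.get_state()['tool_pos'];print("clamp x",(p-[545.3,-135,0])@[.125,.992,0])
env.camera("scene"); print(env.look_for("scene","lever_grip")[:1])
c=cam("scene");o=np.array([545.3,-135,0]);x=np.array([.125,.992,0])
im=env.camera("scene")[150:270,280:430]; cv2.imwrite("pics/s4.png",cv2.resize(im,None,fx=4,fy=4,interpolation=2))
for a in (.5,.6,.7,.8,.9): print(a,((proj(c,o+(125+90*np.sin(a))*x+[0,0,127+90*np.cos(a)])-[280,150])*4).round())
E
```

```text
21.1 [564.6  20.9 189.9] yaw 1.442 F [  4.1 -21.8 -12.2] Tq [-4.25  -0.714 -0.012] j6 0.082 tau6 -0.127
clamp x 157.08424073197534
[{'bbox': [342.4, 223.8, 33.2, 16.0], 'p': 0.95}]
0.5 [343. 296.]
0.6 [349. 314.]
0.7 [355. 332.]
0.8 [359. 349.]
0.9 [364. 367.]
```

View pics/s4.png

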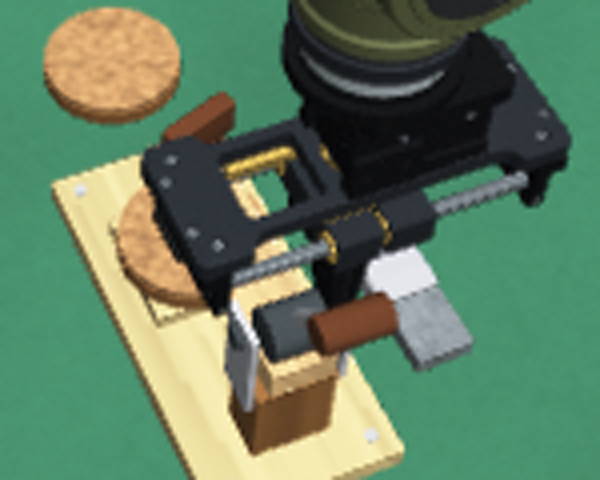

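The crossbar is at (354,320) in the crop, so the lever is at 0.63 rad. The finger can leave the side of the crossbar and press from above now.

Request:
send_rows([
  {"x": -0.012, "y": 0, "z": 0, "turn": 0},
  {"x": 0, "y": 0, "z": -0.034, "turn": 0},
  {"x": 0.02, "y": 0, "z": 0, "turn": 0},
  {"x": 0.017, "y": 0, "z": 0, "turn": 0},
  {"x": 0, "y": 0, "z": 0.008, "turn": 0},
  {"x": 0.002, "y": 0, "z": 0.004, "turn": 0},
  {"x": 0.003, "y": 0, "z": 0.004, "turn": 0},
  {"x": 0.003, "y": 0, "z": 0.004, "turn": 0},
  {"x": 0.004, "y": 0, "z": 0.005, "turn": 0},
  {"x": 0.004, "y": 0, "z": 0.005, "turn": 0},
])

```text
t: 22.5
tool_pos: [571.0, 68.0, 197.3]
eef_rot: [-3.141, -0.0, 1.443]
force: [0.1, -0.3, 0.2]
grip_width: 0.6
grip_force: 0.0
```

```bash
python3 r.py; python3 - <<'E'
from h import *
p=env.get_state()['tool_pos'];print("clamp x",(p-[545.3,-135,0])@[.125,.992,0])
E
```

```text
22.5 [571.   68.  197.3] yaw 1.443 F [ 0.1 -0.3  0.2] Tq [-0.018 -0.089  0.017] j6 0.153 tau6 -0.045
clamp x 204.53985537478718
```

Request:
send_rows([
  {"x": 0, "y": 0, "z": -0.023, "turn": 0},
  {"x": -0.022, "y": 0, "z": 0, "turn": 0},
  {"x": 0, "y": 0, "z": 0, "turn": 0},
  {"x": 0, "y": 0, "z": 0.005, "turn": 0},
  {"x": 0, "y": 0, "z": 0.004, "turn": 0},
  {"x": 0.002, "y": 0, "z": 0.004, "turn": 0},
  {"x": 0.003, "y": 0, "z": 0.004, "turn": 0},
])

```text
t: 23.38
tool_pos: [568.9, 50.3, 207.3]
eef_rot: [3.141, 0.003, 1.443]
force: [-10.3, -4.2, 21.0]
grip_width: 0.2
grip_force: 10.5
```

```bash
python3 r.py; python3 - <<'E'
from h import *
p=env.get_state()['tool_pos'];print("clamp x",(p-[545.3,-135,0])@[.125,.992,0])
E
```

```text
23.38 [568.9  50.3 207.3] yaw 1.443 F [-10.3  -4.2  21. ] Tq [-0.948  1.804 -0.052] j6 0.124 tau6 -0.08
clamp x 186.76548503070842
```

Request:
send_rows([
  {"x": 0.003, "y": 0, "z": 0.004, "turn": 0},
  {"x": 0.003, "y": 0, "z": 0.005, "turn": 0},
  {"x": 0.003, "y": 0, "z": 0.005, "turn": 0},
  {"x": 0.003, "y": 0, "z": 0.005, "turn": 0},
])

```text
t: 23.88
tool_pos: [571.5, 66.5, 192.6]
eef_rot: [3.139, -0.007, 1.443]
force: [-14.5, 8.1, 34.7]
grip_width: 0.6
grip_force: 17.3
```

```bash
python3 r.py; python3 - <<'E'
from h import *
p=env.get_state()['tool_pos'];print("clamp x",(p-[545.3,-135,0])@[.125,.992,0])
E
```

```text
23.88 [571.5  66.5 192.6] yaw 1.443 F [-14.5   8.1  34.7] Tq [ 1.387  2.734 -0.029] j6 0.145 tau6 -0.143
clamp x 203.13661380677524
```

Request:
send_rows([
  {"x": -0.004, "y": 0, "z": 0, "turn": 0},
  {"x": -0.003, "y": 0, "z": 0, "turn": 0},
  {"x": 0, "y": 0, "z": 0, "turn": 0},
  {"x": 0, "y": 0, "z": 0, "turn": 0},
])

```text
t: 24.38
tool_pos: [572.8, 60.5, 190.8]
eef_rot: [3.133, -0.01, 1.444]
force: [-0.5, 13.1, 16.8]
grip_width: 0.2
grip_force: 8.1
```

```bash
python3 r.py; python3 - <<'E'
from h import *
p=env.get_state()['tool_pos'];print("clamp x",(p-[545.3,-135,0])@[.125,.992,0])
im=env.camera("scene"); d=env.look_for("scene","lever_grip")[:1]; print(d)
c=cam("scene");o=np.array([545.3,-135,0]);x=np.array([.125,.992,0])
for a in (.6,.7,.8,.9,1,1.1): print(a,proj(c,o+(125+90*np.sin(a))*x+[0,0,127+90*np.cos(a)]).round(1))
E
```

```text
24.38 [572.8  60.5 190.8] yaw 1.444 F [-0.5 13.1 16.8] Tq [2.299 0.012 0.029] j6 0.132 tau6 0.001
clamp x 197.32266458619068
[{'bbox': [357.2, 226.0, 23.9, 24.3], 'p': 0.76}]
0.6 [367.2 228.5]
0.7 [368.6 233. ]
0.8 [369.9 237.4]
0.9 [370.9 241.7]
1 [371.8 245.8]
1.1 [372.4 249.7]
```

The static push is modest again; most of the high reading was friction while sliding. I'll carry on along the arc.

Request:
send_rows([
  {"x": 0.003, "y": 0, "z": 0.004, "turn": 0},
  {"x": 0.003, "y": 0, "z": 0.004, "turn": 0},
  {"x": 0.002, "y": 0, "z": 0.004, "turn": 0},
  {"x": 0.002, "y": 0, "z": 0.004, "turn": 0},
  {"x": 0.002, "y": 0, "z": 0.004, "turn": 0},
])

```text
t: 25.1
tool_pos: [574.8, 72.6, 173.9]
eef_rot: [3.132, -0.01, 1.444]
force: [-9.1, 9.0, 25.5]
grip_width: 0.9
grip_force: 12.1
```

```bash
python3 r.py
```

```text
25.1 [574.8  72.6 173.9] yaw 1.444 F [-9.1  9.  25.5] Tq [1.695 1.511 0.034] j6 0.153 tau6 -0.045
```

Request:
send_rows([
  {"x": 0.001, "y": 0, "z": 0.0045, "turn": 0},
  {"x": 0.001, "y": 0, "z": 0.0045, "turn": 0},
  {"x": 0.001, "y": 0, "z": 0.004, "turn": 0},
])

```text
t: 25.48
tool_pos: [576.1, 76.9, 160.9]
eef_rot: [3.13, -0.014, 1.444]
force: [-6.3, 13.1, 26.9]
grip_width: 0.6
grip_force: 12.6
```

```bash
python3 r.py;  python3 - <<'E'
from h import *
p=env.get_state()['tool_pos'];print("clamp x",(p-[545.3,-135,0])@[.125,.992,0])
E
```

```text
25.48 [576.1  76.9 160.9] yaw 1.444 F [-6.3 13.1 26.9] Tq [ 2.401  1.007 -0.023] j6 0.158 tau6 -0.032
clamp x 214.09461712132725
```

Request:
send_rows([
  {"x": 0, "y": 0, "z": 0.002, "turn": 0},
  {"x": 0, "y": 0, "z": 0.002, "turn": 0},
  {"x": 0, "y": 0, "z": 0.002, "turn": 0},
  {"x": 0, "y": 0, "z": 0.002, "turn": 0},
  {"x": 0, "y": 0, "z": 0.002, "turn": 0},
])

```text
t: 26.1
tool_pos: [576.5, 76.4, 149.4]
eef_rot: [3.129, -0.013, 1.443]
force: [-0.7, 14.9, 22.6]
grip_width: 0.6
grip_force: 11.3
```

```bash
python3 r.py
```

```text
26.1 [576.5  76.4 149.4] yaw 1.443 F [-0.7 14.9 22.6] Tq [ 2.927 -0.043  0.03 ] j6 0.158 tau6 -0.001
```

Request:
send_rows([
  {"x": 0, "y": 0, "z": 0.002, "turn": 0},
  {"x": 0, "y": 0, "z": 0.002, "turn": 0},
  {"x": 0, "y": 0, "z": 0.002, "turn": 0},
  {"x": 0, "y": 0, "z": 0.002, "turn": 0},
])

```text
t: 26.6
tool_pos: [576.7, 76.2, 142.0]
eef_rot: [3.129, -0.012, 1.443]
force: [-1.2, 14.0, 26.2]
grip_width: 0.7
grip_force: 12.7
```

```bash
python3 r.py
```

```text
26.6 [576.7  76.2 142. ] yaw 1.443 F [-1.2 14.  26.2] Tq [2.834 0.237 0.065] j6 0.158 tau6 0.003
```

Request:
send_rows([
  {"x": 0, "y": 0, "z": 0.002, "turn": 0},
  {"x": 0, "y": 0, "z": 0.0015, "turn": 0},
])

```text
t: 26.85
tool_pos: [576.5, 75.3, 137.8]
eef_rot: [3.129, -0.01, 1.443]
force: [-1.1, 11.4, 24.6]
grip_width: 0.4
grip_force: 12.3
```

Request:
send_rows([
  {"x": 0, "y": 0, "z": 0.001, "turn": 0},
  {"x": 0, "y": 0, "z": 0.001, "turn": 0},
])

```text
t: 27.1
tool_pos: [576.7, 75.3, 137.6]
eef_rot: [3.129, -0.01, 1.443]
force: [-4.5, 10.5, 32.0]
grip_width: 0.6
grip_force: 15.3
```

The lever has reached its stop: z holds at 137.6 mm while the force rises. I'll let go and check.

Request:
send_rows([
  {"x": 0, "y": 0, "z": -0.02, "turn": 0},
  {"x": 0, "y": 0, "z": -0.04, "turn": 0},
  {"x": 0.03, "y": 0, "z": -0.04, "turn": 0},
  {"x": 0.04, "y": 0, "z": 0, "turn": 0},
  {"x": 0.04, "y": 0, "z": 0, "turn": 0},
  {"x": 0, "y": 0, "z": 0, "turn": 0},
  {"x": 0, "y": 0, "z": 0, "turn": 0},
])

```text
t: 27.98
tool_pos: [585.0, 179.6, 227.4]
eef_rot: [-3.14, 0.001, 1.443]
force: [0.1, 0.4, 0.6]
grip_width: 0.6
grip_force: 0.0
```

```bash
python3 r.py; python3 - <<'E'
from h import *
a=env.camera("scene")[140:300,230:430]; b=env.camera("top")[150:300,240:440]
cv2.imwrite("pics/fin.png",np.hstack([cv2.resize(a,(400,320),interpolation=2),cv2.resize(b,(400,320),interpolation=2)]))
E
```

```text
27.98 [585.  179.6 227.4] yaw 1.443 F [0.1 0.4 0.6] Tq [ 0.002 -0.05  -0.03 ] j6 0.338 tau6 0.001
```

View pics/fin.png

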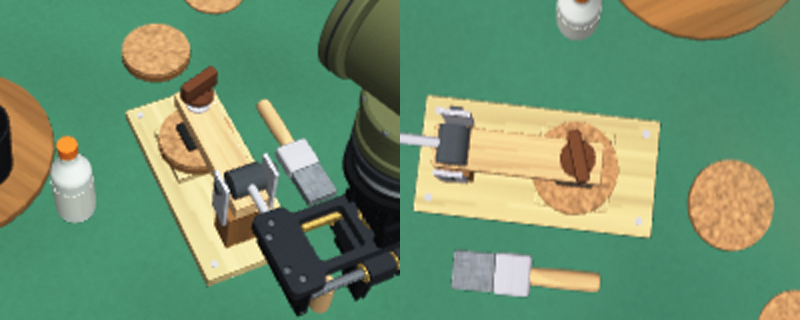

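The lever lies flat (rod at scene (258,195) and top (415,140)) and stays there. The knob, glue bottle, brush and spare coaster are where they were, and the arm touches nothing.

```bash
python3 -c "
from rig import env
print(env.sign_off())"
```

```text
the job is handed in; nothing more can be done
None
```

The job is handed in: the knob is set so the foot just meets the coaster with the lever upright, the lever is folded flat to its stop, and the arm is clear at about 28 s; the force on the foot was inferred rather than measured, and push readings on the way down were about twice the quoted 8–12 N, which I put down to finger friction.

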